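# Screw the cap onto the open storage jar

### The job

Put the loose cap back on the open storage jar: set it level on the jar's mouth, turn it gently backward (counter-clockwise from above) until you feel the thread start drop in, then screw it forward (clockwise) until it is fully home, and let go of it. Never force it, and leave the other things on the bench where they are.

Things in the scene. Friction and masses are not known exactly. Their poses are not given: they have to be found in the camera images.
- lid: The loose grey plastic cap, on the worktop, open side down, 60 mm across. Origin: centre of its open lower rim, z up its axis. Ribbed skirt from z = 0 to 26 mm, inner diameter 55.6 mm; flat disc from z = 26 to 30 mm; on it an upright grip bar 50 mm long (along the cap's x), 14 mm thick (along its y), up to z = 56 mm. Mass about 0.09 kg.
- lid_studs (a point): On the cap's axis, 5 mm above its lower rim: the level of four round thread studs (4 mm thick) that stick inward from the skirt on the cap's +x, +y, -x and -y, tips 20.6 mm from the axis. They run on and under the jar's threads. All is rigid plastic; nothing springs back.
- lid_grip (a point): Centre of the cap's grip bar: 42.5 mm above the cap's lower rim, 12.5 mm above its disc. Axes as the cap's.
- jar: The open white jar, screwed to the worktop by its round aluminium foot (it cannot move). Foot 110 mm across, 10 mm high; jar 90 mm across up to z = 85 mm, then a shoulder up to the neck. Origin: centre of the foot's underside, on the worktop. Its yaw says nothing of where the threads start: that differs each time and is not measured.
- jar_neck (a point): Point on the jar's axis at the foot of the neck, 34 mm below the rim. Neck 38 mm across, narrowing to 30 mm over its top 5 mm, with four equal threads 90 degrees apart, 50.6 mm across. A cap set on at a chance angle mostly rides on top of the threads, its lower rim 18 to 13 mm below the jar's rim; a 3 mm stop at each thread's end blocks clockwise turning.
- jar_thread_start (a point): Point on the jar's axis, 15 mm below the rim, the mean level of the thread starts. On the threads the cap climbs 0.1 mm per degree counter-clockwise, up to 56 degrees (if it stands on a stop it first falls 2 to 3 mm); past the starts it can fall 8 mm into a gap, free for 18 degrees up to a stop; its lower rim is then 19 to 21 mm below the jar's rim.
- jar_mouth (a point): Centre of the open jar's rim, on its axis, 137 mm above the worktop. From the gap, clockwise, the cap runs down 0.1 mm per degree (1.2 mm vertical play); after 50 to 70 degrees its disc lies on the rim, and 5 degrees later the studs meet a firm stop. Fully home, the cap's lower rim is 26 mm below this point, its grip bar's centre 16.5 mm above.
- jar_closed: A second jar of the same kind, already closed with a cap like the loose one (fixed, nothing to do there). Origin at the centre of its foot's underside. Its place and the open jar's may be swapped.
- spool: Bystander: flat spool of ribbon, about 72 mm across and 32 mm high, lying near the two jars; origin at the underside.
- marker: Bystander: a pen lying on the worktop, 135 mm long, 16 mm thick; origin at its middle, underside.
- scissors: Bystander: scissors lying on the worktop, 200 mm long; origin at the middle, underside.
- plain_box: Bystander: kraft gift box, no cookies showing, 234x144x62 mm, on the right; origin at the middle of its underside.
Not all that is in view belongs to the job. Of the things like the lid, leave any that is red; of the rest the smaller one is meant.

How it is judged:
By the outcome, as a careful person would: the job done as asked, in the order asked, and still so for the second after the job is handed in, with the robot touching nothing.
It also fails if it takes over 72 s, if anything falls off the work surface, if the arm or the gripper's body presses on something with over 40 N, if the wrist force passes 120 N, or if a joint passes its speed limit or range.

### The arm

A 6-joint arm with a two-finger parallel gripper is mounted at the origin on a cart in front of the work surface, level with it; the furniture and walls round the work are solid. World frame = base frame: x ahead of the robot, y to its left, z up, the work surface at z = 0. Lengths are in mm, angles in rad, forces in N, time in s.
With the tool pointing down it reaches from about 275 to 750 mm from the base axis. Payload 10.2 kg.
Tool frame: the origin (TCP) lies between the finger pads; the fingertips stand 22 mm ahead of it and the grasp point (between the pads) lies 3 mm ahead of it (ctrl.nose_length is the distance from the TCP to the fingertips, in mm); y points along the fingers, z is the direction in which the jaws open and shut, and the axes are right-handed (so a half turn about y gives the same grasp; the last joint's range is limited). The gripper opens to 85 mm and grips with 20 to 120 N. Pads are 22 mm wide; open, the fingers measure 114 mm over their backs; the gripper's body (76 mm by 85 mm) begins 54 mm behind the grasp point. The pads swing forward as they close: fully open they stand 13 mm farther back than shut.
Start: joints at [1.063, 0.313, 1.498, -0, 1.331, -0.223], TCP at [147.52, 503.854, 253.294] pointing down, gripper open.
Joint ranges: [-2.94, 2.94], [-0.97, 2.17], [0.19, 2.56], [-1.23, 4.37], [0.02, 3.11], [-2.88, 2.88]. Speed limits (rad/s): [2.39, 2.39, 3.01, 3.14, 3.14, 3.14].

### API

Orientations are given as a unit quaternion [w, x, y, z].
In Python, from rig import ctrl, eyes, models gives the robot as it stands.
- The arm moves only by the shell command python3 -m crank 'ROWS' [FORCE]. ROWS is JSON, a list of rows, each an object with "dp": the shift along the tool's x, y, z in mm, a list of three; "roll": the turn about the tool's y in rad; "gripper": the closure in counts, from 0 (fully open) to 255 (shut). A call has 1 to 10 rows; each row is the pose to reach, as a shift and turn from the pose commanded when the call began, along the tool's axes at that moment; what a row does not reach only later rows make up. A row lasts 1/12 s, in which the tool goes at most 41.7 mm and 7.16 degrees, less where a joint would pass 70% of its speed; a pose out of reach is approached as far as the arm can. A call with a gripper value outside its range is refused whole. The fingers move at their own pace and stop on an object; FORCE is the grip in N (left out, the last holds). Time passes only in rows, so rows that repeat a pose let the fingers close. It gives the time, the measured TCP pose, the force and the opening at its end, in the units of the state.
- ctrl.sense(): the state, without advancing time (a new reading comes with each control period).
- eyes.capture(name): name is "scene" or "top" or "wrist"; returns a dict with "color" (420x560x3 uint8, red, green, blue), "fx", "fy", "cx", "cy" (pixels), "distortion" ([k1, k2, p1, p2, k3] as OpenCV has them; the pictures are not rectified), "R" (3x3) and "t" (3): a world point X has camera coordinates R X + t. Camera axes: x right, y down, z forward; pixel columns grow to the right and rows downward; lengths in mm; the calibration is good to about 2 mm. A picture is of the moment at which its call begins. There is no depth.
- ctrl.finish_job(): hands the job in, once; it reports no verdict.
Trained networks look in a picture, given as the dict that the camera call returned (one of the last four; its "shot" number tells which), for a name from the list of things; names that differ only in an ending like _2 or _b are one class to them, and where a whole thing is asked for, a point or a joint stands for the part that bears it (a point fixed in the world has none). Each returns a list of dicts, best first, with "confidence" (0 to 1); they miss things now and then, are a little off and sometimes report something else, mostly with a low value. They report only what shows in the picture. A call takes as long as a camera call. They do not tell look-alikes from the thing itself.
- models.spot_in(picture, label): "extent" ([centre column, centre row, width, height] in pixels, round what is visible of it).
- models.spot_point(picture, label): "centre" ([column, row] in pixels: a listed point, or the origin of a listed thing).
The state is a dict: "time_s": time; "joints": joint angles; "dq": joint speeds; "tau": joint torques, N m; "eef_pos": TCP position; "ee_rot": TCP orientation; "force": force on the tool from outside, world axes, zero at the start; "wrist_torque": the same for the moment, N m; "grip_width": opening from 0.0 (shut) to 1.0 (fully open).
Only numpy, scipy, OpenCV 4.12 (cv2) and the standard library are available. Lean on these libraries where they do the work, as an engineer would, in place of code of your own. Each camera call takes 0.05 s, during which the arm holds its last target. There are 200 camera calls.

## Working session

There is one attempt and no reset: what is moved stays moved. The work goes in short steps, Python scripts to look and compute and a shell command to move; the robot and the scene stay as the last step left them, time stands still between calls to the robot, and variables do not carry over. Pictures are saved under pics/ and viewed, about 8 in all and at most 12, crops included, and the job is handed in when it is done.

```bash
ls; mkdir -p pics; cat > h.py <<'E'
import numpy as np, cv2
from rig import ctrl, eyes, models
def K(p): return np.array([[p["fx"],0,p["cx"]],[0,p["fy"],p["cy"]],[0,0,1.]])
def ray(p,px):
    u=cv2.undistortPoints(np.array([[px]],float),K(p),np.array(p["distortion"],float))[0,0]
    R=np.array(p["R"]);t=np.array(p["t"])
    return -R.T@t, R.T@np.array([u[0],u[1],1.])
def at_z(p,px,z):
    c,d=ray(p,px); return c+d*(z-c[2])/d[2]
def proj(p,X):
    R=np.array(p["R"],float);t=np.array(p["t"],float)
    return cv2.projectPoints(np.array(X,float).reshape(-1,1,3),cv2.Rodrigues(R)[0],t,K(p),np.array(p["distortion"],float))[0][:,0]
def tri(obs):
    A=np.zeros((3,3));b=np.zeros(3)
    for p,px in obs:
        c,d=ray(p,px);d/=np.linalg.norm(d);M=np.eye(3)-np.outer(d,d);A+=M;b+=M@c
    return np.linalg.solve(A,b)
def save(p,n): cv2.imwrite("pics/"+n,p["color"][:,:,::-1])
E
python3 - <<'E'
from h import *
np.set_printoptions(precision=1,suppress=True)
s=ctrl.sense();print({k:s[k] for k in("time_s","eef_pos","ee_rot","force","grip_width")},ctrl.nose_length)
P={n:eyes.capture(n) for n in("scene","top")}
cv2.imwrite("pics/a.png",cv2.resize(np.hstack([P["scene"]["color"],P["top"]["color"]])[:,:,::-1],None,fx=.714,fy=.714))
save(P["top"],"top.png");save(P["scene"],"scene.png")
Z=dict(lid=0,lid_grip=42.5,jar=0,jar_mouth=137,jar_closed=0,jar_neck=103)
for n,p in P.items():
    print(n,-np.array(p["R"]).T@np.array(p["t"]))
    for l in Z:
        for r in models.spot_point(p,l)[:4]: print(l,round(r["confidence"],2),np.array(r["centre"]),at_z(p,r["centre"],Z[l])[:2])
    for r in models.spot_in(p,"lid")[:5]: print("box",round(r["confidence"],2),np.array(r["extent"]))
E
```

```text
pics
{'time_s': 0.0, 'eef_pos': array([147.4, 503.6, 252.7]), 'ee_rot': array([-0.7,  0.7, -0.1,  0.1]), 'force': array([ 0.4, -0.2,  0.3]), 'grip_width': 0.9996390454768549} 22.0
scene [-214.5 -507.2 1054.3]
lid 0.84 [243.6 210.5] [490.7  20.2]
lid 0.79 [241.4 250.2] [343.1 -60.1]
lid 0.69 [259.9 224.6] [462.4 -62.2]
lid_grip 0.73 [260.  220.9] [448.7 -72.8]
lid_grip 0.71 [235.4 239. ] [348.6 -38.7]
lid_grip 0.52 [243.3 200.5] [500.5  23.2]
lid_grip 0.26 [308.7 201.5] [ 599.7 -181.1]
jar 0.88 [235.6 175.7] [625.1 137. ]
jar 0.34 [404.4 262.5] [ 539.4 -551. ]
jar_mouth 0.81 [234.5 149.4] [626.1 126.5]
jar_closed 0.74 [313.7 203.3] [ 634.3 -187. ]
jar_closed 0.62 [231.4 154. ] [722.2 217.6]
jar_neck 0.92 [233.4 154.1] [633.6 139.9]
box 0.91 [240.8 247.4  27.9  24.8]
box 0.78 [259.8 225.6  21.7  19.3]
box 0.64 [243.9 204.1  20.1  23.2]
top [ 382.9 -132.9 1096.5]
lid 0.89 [215.2 224.4] [476.4  29.8]
lid 0.7 [246.7 272.1] [343.5 -63.3]
lid_grip 0.77 [250.2 233.6] [449.4 -72.8]
lid_grip 0.56 [245.2 273.3] [341.8 -62. ]
lid_grip 0.56 [214.8 220.8] [482.7  24.9]
jar 0.59 [178.1 175.6] [615.5 141.4]
jar_mouth 0.75 [169.7 162.4] [620.  129.9]
jar_mouth 0.4 [414.2 209.3] [ 512.4 -491.5]
jar_closed 0.6 [284.1 171.2] [ 635. -164.]
jar_neck 0.78 [171.4 163.4] [625.8 134.7]
box 0.83 [248.7 233.8  21.7  19.2]
box 0.68 [246.8 272.8  30.4  29.9]
box 0.57 [215.6 221.5  24.5  23. ]
```

View pics/a.png

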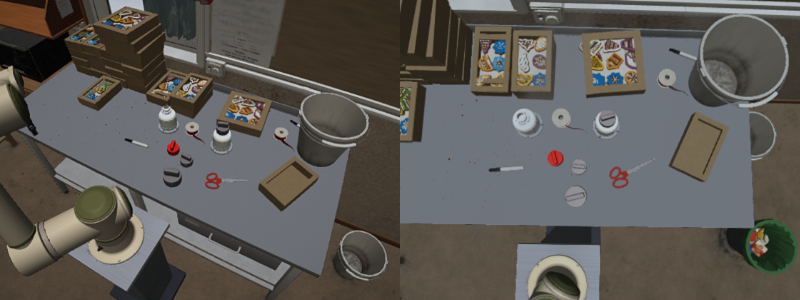

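Three things could be taken for the lid, by top-view pixel: a red cap (215,222), a small grey cap (249,234) and a larger grey cap (246,273). The cap on the closed jar is at (284,171). By the description I want the small grey one at (249,234), and I'll check that in a close crop.

```bash
python3 - <<'E'
import cv2,numpy as np
t=cv2.imread("pics/top.png");s=cv2.imread("pics/scene.png")
a=cv2.resize(t[145:295,150:310],(800,750),interpolation=cv2.INTER_CUBIC)[:,:]
b=cv2.resize(t[210:290,200:270],None,fx=5.6,fy=5.6,interpolation=cv2.INTER_CUBIC)
c=cv2.resize(s[190:270,215:285],None,fx=5.6,fy=5.6,interpolation=cv2.INTER_CUBIC)
cv2.imwrite("pics/b.png",np.hstack([b,c]))
E
```

```text
(no output)
```

View pics/b.png

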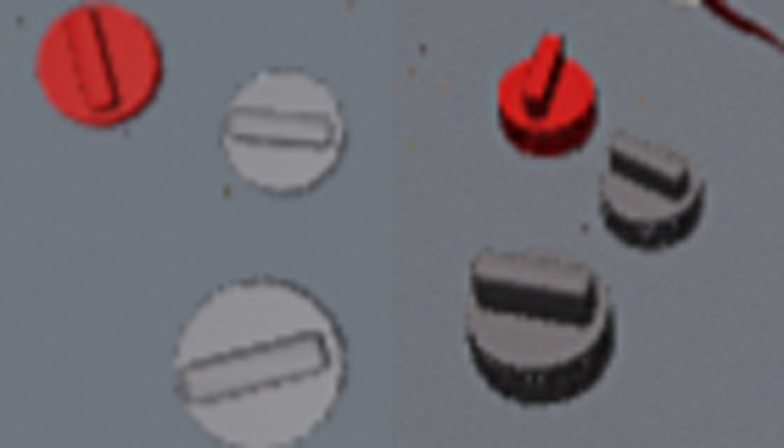

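```bash
cat >> h.py <<'E'
from scipy.spatial.transform import Rotation as Rn
np.set_printoptions(precision=2,suppress=True)
def rot(s):
    q=np.array(s["ee_rot"]);return Rn.from_quat(np.r_[q[1:],q[0]]).as_matrix()
def go(target,yaw_z=None,s=None):
    """print dp (tool axes) to world target TCP, and roll so that tool z lies along yaw_z (deg, world)"""
    s=s or ctrl.sense();R=rot(s);d=R.T@(np.array(target)-s["eef_pos"])
    print("t",s["time_s"],"tcp",s["eef_pos"],"q",np.array(s["joints"]),"F",s["force"],"w",s["grip_width"])
    zy=np.degrees(np.arctan2(R[1,2],R[0,2]));print("tool z yaw",zy,"dp",d)
    if yaw_z is not None:
        for k in(-180,0,180,360):
            w=yaw_z-zy+k  # world CCW; tool y down => roll=-w
            print("  ccw deg",w,"roll",-np.radians(w))
E
python3 - <<'E'
from h import *
P={n:eyes.capture(n) for n in("scene","top")}
o=[(n,models.spot_point(P[n],"lid_grip")) for n in P]
f=lambda x,y:(200+x/5.6-.5,210+y/5.6-.5)
g=lambda x,y:(215+(x-392)/5.6-.5,190+y/5.6-.5)
a=at_z(P["top"],f(232,124),56);b=at_z(P["top"],f(331,131),56);print("bar top",a,b,np.linalg.norm(a-b),np.degrees(np.arctan2(*(b-a)[1::-1])))
a=at_z(P["scene"],g(616,140),56);b=at_z(P["scene"],g(684,178),56);print("bar scene",a,b,np.linalg.norm(a-b),np.degrees(np.arctan2(*(b-a)[1::-1])))
pick=lambda n,l,ref:min(models.spot_point(P[n],l),key=lambda r:np.hypot(*(np.array(r["centre"])-ref)))["centre"]
print("grip tri",tri([("x",0)] and [(P["top"],pick("top","lid_grip",(250,233))),(P["scene"],pick("scene","lid_grip",(260,221)))]))
print("mouth tri",tri([(P["top"],pick("top","jar_mouth",(170,162))),(P["scene"],pick("scene","jar_mouth",(234,149)))]))
s=ctrl.sense();print(rot(s));go([450,-72,190],0)
E
```

```text
bar top [453.33 -48.44  56.  ] [450.82 -96.17  56.  ] 47.800985868297296 -93.00981577191733
bar scene [455.02 -49.04  56.  ] [448.39 -98.79  56.  ] 50.18635821470843 -97.58660789983979
grip tri [444.39 -68.99  32.81]
mouth tri [627.62 135.03 131.45]
[[ 0.96  0.    0.28]
 [-0.28  0.    0.96]
 [ 0.   -1.    0.  ]]
t 1.2 tcp [147.52 503.85 253.31] q [ 1.06  0.31  1.5  -0.    1.33 -0.22] F [-0.21  0.41 -0.46] w 1.0064136570881277
tool z yaw 73.68350703213527 dp [ 452.07   63.31 -467.68]
  ccw deg -253.68350703213525 roll 4.4276124557169485
  ccw deg -73.68350703213527 roll 1.2860198021271556
  ccw deg 106.31649296786473 roll -1.8555728514626375
  ccw deg 286.31649296786475 roll -4.997165505052431
```

```bash
python3 -m crank '[{"dp":[57,7,-58],"roll":0,"gripper":0},{"dp":[85,11,-87],"roll":0,"gripper":0},{"dp":[113,15,-116],"roll":0,"gripper":0},{"dp":[141,19,-145],"roll":0,"gripper":0},{"dp":[169,23,-174],"roll":0,"gripper":0},{"dp":[197,27,-203],"roll":0,"gripper":0},{"dp":[226,31,-234],"roll":0,"gripper":0},{"dp":[226,31,-234],"roll":0,"gripper":0},{"dp":[226,31,-234],"roll":0,"gripper":0},{"dp":[226,31,-234],"roll":0,"gripper":0}]' 40
python3 -c "
from h import *
go([451.5,-72.5,190],-5)"
```

```text
time_s: 2.03
eef_pos: [299.4, 214.7, 222.4]
ee_rot: [0.7, -0.7, 0.102, -0.102]
force: [-1.0, 0.1, -0.3]
grip_width: 1.001
t 2.0333 tcp [299.36 214.7  222.4 ] q [ 0.3  -0.01  1.96  0.    1.19 -0.98] F [-0.96  0.14 -0.34] w 1.000869788200946
tool z yaw 73.44149118219535 dp [ 227.68   32.38 -231.94]
  ccw deg -258.44149118219536 roll 4.510654944893202
  ccw deg -78.44149118219535 roll 1.369062291303408
  ccw deg 101.55850881780465 roll -1.772530362286385
  ccw deg 281.55850881780464 roll -4.914123015876178
```

```bash
python3 -m crank '[{"dp":[25,3,-26],"roll":0.12,"gripper":0},{"dp":[50,7,-51],"roll":0.24,"gripper":0},{"dp":[75,10,-77],"roll":0.36,"gripper":0},{"dp":[101,14,-103],"roll":0.48,"gripper":0},{"dp":[126,18,-129],"roll":0.60,"gripper":0},{"dp":[152,21,-155],"roll":0.72,"gripper":0},{"dp":[177,25,-180],"roll":0.84,"gripper":0},{"dp":[202,28,-206],"roll":0.96,"gripper":0},{"dp":[228,32,-232],"roll":1.08,"gripper":0},{"dp":[228,32,-232],"roll":1.20,"gripper":0}]'
python3 -m crank '[{"dp":[0,0,0],"roll":0.1,"gripper":120},{"dp":[0,0,0],"roll":0.17,"gripper":120},{"dp":[0,0,0],"roll":0.17,"gripper":120},{"dp":[0,0,0],"roll":0.17,"gripper":120}]'
python3 - <<'E'
from h import *
p=eyes.capture("wrist");save(p,"w1.png")
for l,z in(("lid_grip",42.5),("lid",0)):
    for r in models.spot_point(p,l): print(l,r["confidence"],r["centre"],at_z(p,r["centre"],z))
go([451.5,-72.5,190],-5)
E
```

```text
time_s: 2.87
eef_pos: [454.7, -73.9, 189.6]
ee_rot: [-0.519, 0.519, -0.48, 0.48]
force: [-0.1, 0.7, -0.0]
grip_width: 1.001
time_s: 3.2
eef_pos: [452.6, -69.8, 190.3]
ee_rot: [-0.48, 0.48, -0.52, 0.52]
force: [-0.4, 0.8, -0.7]
grip_width: 0.53
lid_grip 0.74 [277.3, 195.7] [452.55 -69.61  42.5 ]
lid_grip 0.65 [306.5, 81.6] [482.39  19.74  42.5 ]
lid_grip 0.59 [133.7, 204.7] [328.18 -67.64  42.5 ]
lid 0.85 [273.2, 188.7] [448.1  -73.99   0.  ]
lid 0.74 [305.0, 81.6] [484.74  22.2    0.  ]
lid 0.65 [158.5, 185.4] [336.3  -61.56   0.  ]
t 3.35 tcp [452.44 -70.31 190.38] q [-0.41  0.23  1.78  0.    1.13 -0.33] F [ 0.28 -0.29 -0.19] w 0.5283685011748842
tool z yaw -4.660264060247637 dp [ 2.26  0.38 -0.76]
  ccw deg -180.33973593975236 roll 3.147522164325829
  ccw deg -0.33973593975236316 roll 0.005929510736035826
  ccw deg 179.66026406024764 roll -3.1356631428537574
  ccw deg 359.66026406024764 roll -6.2772557964435505
```

View pics/w1.png

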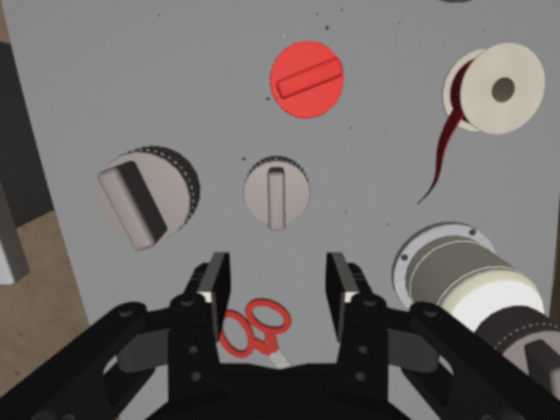

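The wrist view shows the small grey cap at (277,193), with its bar running (276,170) to (278,227). The red cap is at (307,80), the large cap at (147,197) and the closed jar at lower right. I'll measure the bar once from this view, then descend.

```bash
python3 - <<'E'
from h import *
p=eyes.capture("wrist")
a=at_z(p,(277,170),56);b=at_z(p,(277.5,228),56);print(a,b,(a+b)/2,np.linalg.norm(a-b),"yaw",np.degrees(np.arctan2(*(a-b)[1::-1])))
# disc outline fit: bright disc circle
for r in models.spot_in(p,"lid"): print(r)
go([452.3,-71,45.5],-4.7)
E
```

```text
[454.21 -45.5   56.  ] [450.6  -94.23  56.  ] [452.4  -69.87  56.  ] 48.86231611054085 yaw 85.76723278720978
{'extent': [308.5, 77.2, 79.4, 79.1], 'confidence': 0.81}
{'extent': [148.4, 196.9, 99.9, 103.5], 'confidence': 0.75}
{'extent': [274.1, 192.6, 69.1, 69.6], 'confidence': 0.65}
t 3.45 tcp [452.37 -70.61 190.37] q [-0.41  0.23  1.78  0.    1.13 -0.33] F [-0.18  0.78 -0.35] w 0.531280884168865
tool z yaw -4.729914629818434 dp [  0.39 144.87  -0.06]
  ccw deg -179.97008537018158 roll 3.1410705448049465
  ccw deg 0.029914629818433625 roll -0.0005221087848469402
  ccw deg 180.02991462981842 roll -3.1421147623746397
  ccw deg 360.02991462981845 roll -6.283707415964433
```

```bash
python3 -m crank '[{"dp":[0,35,0],"roll":0,"gripper":120},{"dp":[0,70,0],"roll":0,"gripper":120},{"dp":[0,100,0],"roll":0,"gripper":120},{"dp":[0,120,0],"roll":0,"gripper":120},{"dp":[0,130,0],"roll":0,"gripper":120},{"dp":[0,135,0],"roll":0,"gripper":120},{"dp":[0,135,0],"roll":0,"gripper":120}]'
python3 -m crank '[{"dp":[0,0,0],"roll":0,"gripper":255},{"dp":[0,0,0],"roll":0,"gripper":255},{"dp":[0,0,0],"roll":0,"gripper":255},{"dp":[0,0,0],"roll":0,"gripper":255},{"dp":[0,0,0],"roll":0,"gripper":255},{"dp":[0,0,0],"roll":0,"gripper":255},{"dp":[0,0,0],"roll":0,"gripper":255},{"dp":[0,0,0],"roll":0,"gripper":255}]' 60
```

```text
time_s: 4.03
eef_pos: [452.0, -70.8, 54.7]
ee_rot: [0.478, -0.479, 0.521, -0.52]
force: [0.8, 0.0, -0.4]
grip_width: 0.528
time_s: 4.7
eef_pos: [452.9, -71.2, 56.3]
ee_rot: [-0.479, 0.478, -0.52, 0.521]
force: [-0.8, 0.9, 6.4]
grip_width: 0.15
```

```bash
python3 -m crank '[{"dp":[0,-5,0],"roll":0,"gripper":255},{"dp":[0,-20,0],"roll":0,"gripper":255},{"dp":[0,-45,0],"roll":0,"gripper":255},{"dp":[0,-75,0],"roll":0,"gripper":255},{"dp":[0,-110,0],"roll":0,"gripper":255},{"dp":[0,-145,0],"roll":0,"gripper":255},{"dp":[0,-180,0],"roll":0,"gripper":255},{"dp":[0,-210,0],"roll":0,"gripper":255},{"dp":[0,-225,0],"roll":0,"gripper":255},{"dp":[0,-225,0],"roll":0,"gripper":255}]'
python3 - <<'E'
from h import *
p=eyes.capture("wrist");print(models.spot_in(p,"lid")[:2]);go([624,75,280],0)
E
```

```text
time_s: 5.53
eef_pos: [453.1, -71.2, 284.1]
ee_rot: [-0.48, 0.478, -0.518, 0.523]
force: [0.1, -0.2, -0.6]
grip_width: 0.151
[{'extent': [175.1, 172.6, 78.2, 77.5], 'confidence': 0.91}, {'extent': [297.4, 83.8, 60.9, 53.7], 'confidence': 0.77}]
t 5.6333 tcp [452.03 -70.81 280.15] q [-0.41  0.14  1.64 -0.    1.36 -0.33] F [ 0.26 -1.22 -1.22] w 0.14392115723249002
tool z yaw -4.810615276163359 dp [-159.71    0.16  159.13]
  ccw deg -175.18938472383664 roll 3.057631577974006
  ccw deg 4.810615276163359 roll -0.0839610756157869
  ccw deg 184.81061527616336 roll -3.22555372920558
  ccw deg 364.81061527616333 roll -6.367146382795373
```

```bash
python3 -m crank '[{"dp":[-12,0,12],"roll":0,"gripper":255},{"dp":[-32,0,32],"roll":0,"gripper":255},{"dp":[-56,0,56],"roll":0,"gripper":255},{"dp":[-80,0,80],"roll":0,"gripper":255},{"dp":[-104,0,104],"roll":0,"gripper":255},{"dp":[-128,0,128],"roll":0,"gripper":255},{"dp":[-148,0,147],"roll":0,"gripper":255},{"dp":[-160,0,159],"roll":0,"gripper":255},{"dp":[-160,0,159],"roll":0,"gripper":255},{"dp":[-160,0,159],"roll":0,"gripper":255}]'
python3 - <<'E'
from h import *
p=eyes.capture("wrist");save(p,"w2.png")
for l,z in(("jar_mouth",137),("jar_neck",103),("jar_thread_start",122),("jar",0),("lid_grip",270),("lid",230)):
    for r in models.spot_point(p,l)[:2]: print(l,r["confidence"],r["centre"],at_z(p,r["centre"],z))
go([624,132,280],0)
E
```

```text
time_s: 6.47
eef_pos: [623.9, 75.5, 278.0]
ee_rot: [0.478, -0.48, 0.521, -0.519]
force: [0.0, -0.2, -1.2]
grip_width: 0.149
jar_mouth 0.75 [261.6, 130.1] [615.66 131.56 137.  ]
jar_neck 0.87 [268.4, 126.4] [619.94 131.84 103.  ]
jar_thread_start 0.72 [264.3, 127.7] [617.19 132.25 122.  ]
jar 0.94 [269.2, 120.4] [617.66 132.34   0.  ]
jar 0.38 [291.9, 336.6] [ 622.85 -175.23    0.  ]
lid_grip 0.79 [280.1, 273.2] [625.55  79.01 270.  ]
lid_grip 0.63 [58.7, 309.1] [519.81  67.62 270.  ]
lid 0.67 [275.5, 240.8] [622.94  77.38 230.  ]
lid 0.61 [84.6, 281.6] [507.43  59.97 230.  ]
t 6.8167 tcp [623.89  74.71 280.53] q [-0.07  0.53  1.1  -0.    1.5   0.02] F [-0.31  0.66 -0.75] w 0.1455118181974778
tool z yaw -4.849680925142652 dp [-57.1    0.53  -4.73]
  ccw deg -175.15031907485735 roll 3.056949753774889
  ccw deg 4.849680925142652 roll -0.08464289981490392
  ccw deg 184.84968092514265 roll -3.226235553404697
  ccw deg 364.84968092514265 roll -6.36782820699449
```

View pics/w2.png

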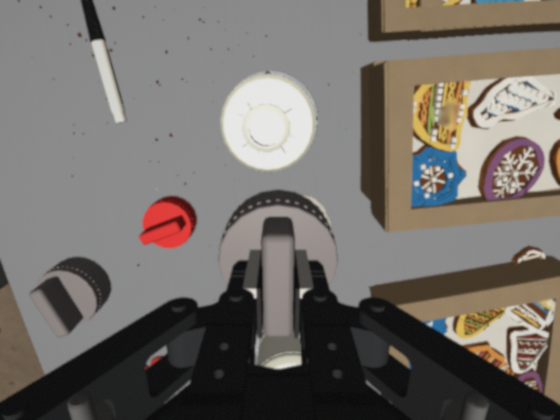

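The cap is held square, with its bar at (278,270). The open jar is at (268,121) with its mouth ring near (266,127), and the spool is partly hidden under the cap. I'll fit the jar by drawing its known circles over enlarged crops from both this view and the top camera.

```bash
python3 - <<'E'
from h import *
ims=[]
for n,c in(("wrist",(268,125)),("top",None)):
    p=eyes.capture(n); 
    for l,z in(("jar_mouth",137),("jar_neck",103),("jar",0)):
        for r in models.spot_point(p,l)[:1]: print(n,l,r["centre"],at_z(p,r["centre"],z))
    c0=(619,132);ctr=proj(p,[[619,132,100]])[0]
    h=55 if n=="wrist" else 25
    x0,y0=(ctr-h).astype(int);f=390/(2*h)
    im=cv2.resize(p["color"][max(y0,0):y0+2*h,x0:x0+2*h,::-1],None,fx=f,fy=f,interpolation=cv2.INTER_CUBIC);y0=max(y0,0)
    im2=im.copy()
    th=np.linspace(0,6.283,60)
    for r,z,col in((15,137,(0,0,255)),(45,85,(0,160,0)),(55,10,(255,0,0))):
        q=(proj(p,np.c_[c0[0]+r*np.cos(th),c0[1]+r*np.sin(th),0*th+z])-[x0,y0]+.5)*f-.5
        cv2.polylines(im2,[np.round(q).astype(int)],True,col,1)
    ims+=[im2]
h=min(i.shape[0] for i in ims);cv2.imwrite("pics/c.png",np.hstack([i[:h] for i in ims]))
E
```

```text
wrist jar_mouth [263.0, 128.7] [617.41 131.54 137.  ]
wrist jar_neck [265.9, 125.8] [618.51 131.56 103.  ]
wrist jar [268.5, 120.2] [618.   131.68   0.  ]
top jar_mouth [166.7, 162.1] [620.63 137.53 137.  ]
top jar_neck [174.5, 164.4] [623.34 126.47 103.  ]
top jar [179.0, 175.3] [616.46 138.9    0.  ]
```

View pics/c.png

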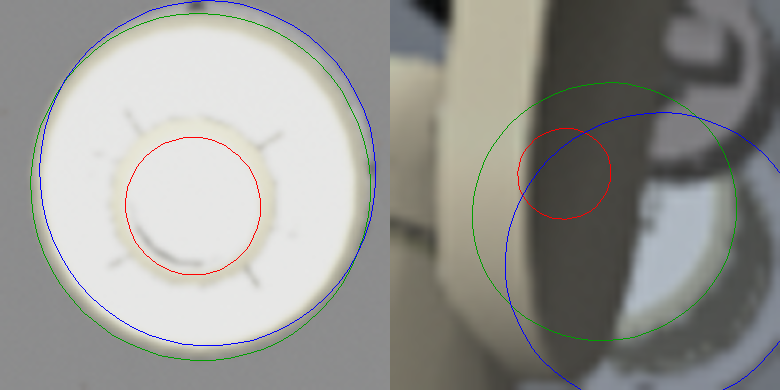

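```bash
python3 - <<'E'
from h import *
p=eyes.capture("wrist");s=ctrl.sense();T=s["eef_pos"];print(T)
print("bar far edge left/right",at_z(p,(264,222),T[2]+1),at_z(p,(292,222),T[2]+1))
z=T[2]-25
print("disc L,R",at_z(p,(219,250),z),at_z(p,(337,250),z))
im=p["color"].copy()[:,:,::-1].copy();th=np.linspace(0,6.283,90);R=rot(s)
z0=T[2]-55
for r,z,col in((30,z0+26,(0,0,255)),(30,z0,(0,200,0)),(30,z0+30,(255,0,0))):
    cv2.polylines(im,[np.round(proj(p,np.c_[T[0]+r*np.cos(th),T[1]+r*np.sin(th),0*th+z])).astype(int)],True,col,1)
bx=np.array([[-25,7],[25,7],[25,-7],[-25,-7]])
q=np.array([T+a*R[:,0]+b*R[:,2]+[0,0,1] for a,b in bx]);cv2.polylines(im,[np.round(proj(p,q)).astype(int)],True,(0,255,255),1)
cv2.imwrite("pics/d.png",cv2.resize(im[180:380,190:370],None,fx=3,fy=3,interpolation=cv2.INTER_CUBIC))
E
```

```text
[624.15  75.17 280.27]
bar far edge left/right [621.82 106.37 281.27] [632.66 105.45 281.27]
disc L,R [596.6   84.36 255.27] [653.83  79.54 255.27]
```

View pics/d.png

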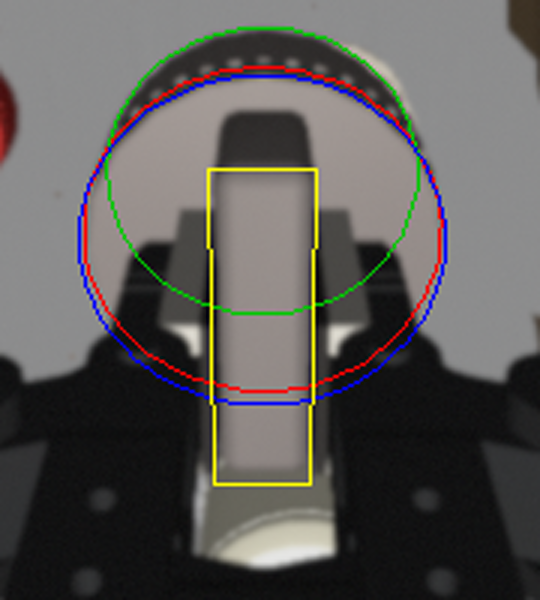

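```bash
python3 -m crank '[{"dp":[-15,0,-3],"roll":0,"gripper":255},{"dp":[-35,0,-6],"roll":0,"gripper":255},{"dp":[-50,0,-9],"roll":0,"gripper":255},{"dp":[-57,0,-10],"roll":0,"gripper":255},{"dp":[-57,20,-10],"roll":0,"gripper":255},{"dp":[-57,45,-10],"roll":0,"gripper":255},{"dp":[-57,62,-10],"roll":0,"gripper":255},{"dp":[-57,72,-10],"roll":0,"gripper":255},{"dp":[-57,76,-10],"roll":0,"gripper":255},{"dp":[-57,76,-10],"roll":0,"gripper":255}]'
python3 - <<'E'
from h import *
p=eyes.capture("scene");s=ctrl.sense();T=s["eef_pos"];go([619,132.5,197])
q=proj(p,[[619,132,130]])[0].astype(int);x0,y0=q-[35,30]
im=p["color"].copy()[:,:,::-1].copy()[y0:y0+60,x0:x0+70]
cv2.imwrite("pics/e.png",cv2.resize(im,None,fx=9,fy=9,interpolation=cv2.INTER_CUBIC))
E
```

```text
time_s: 8.1
eef_pos: [619.0, 132.9, 204.0]
ee_rot: [0.478, -0.479, 0.521, -0.52]
force: [-0.3, -0.3, -0.2]
grip_width: 0.145
t 8.15 tcp [619.27 132.88 204.99] q [ 0.03  0.59  1.21 -0.    1.34  0.11] F [-0.54  0.23 -0.2 ] w 0.14941542817624998
tool z yaw -4.80937380487946 dp [ 0.4   7.99 -0.24]
```

View pics/e.png

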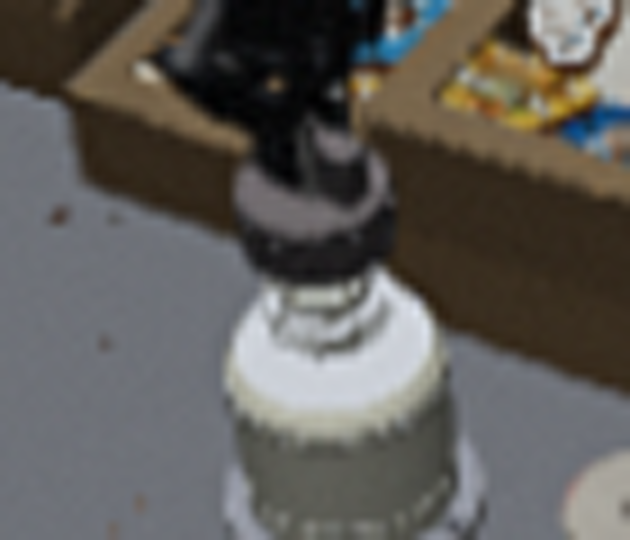

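```bash
python3 -m crank '[{"dp":[0,6,0],"roll":0,"gripper":255},{"dp":[0,12,0],"roll":0,"gripper":255},{"dp":[0,15,0],"roll":0,"gripper":255},{"dp":[0,18,0],"roll":0,"gripper":255},{"dp":[0,20,0],"roll":0,"gripper":255},{"dp":[0,22,0],"roll":0,"gripper":255},{"dp":[0,22,0],"roll":0,"gripper":255}]'
python3 -m crank '[{"dp":[0,1,0],"roll":0,"gripper":255},{"dp":[0,2,0],"roll":0,"gripper":255},{"dp":[0,3,0],"roll":0,"gripper":255},{"dp":[0,3,0],"roll":0,"gripper":255}]'
python3 -m crank '[{"dp":[0,0.5,0],"roll":0,"gripper":255},{"dp":[0,1,0],"roll":0,"gripper":255},{"dp":[0,1,0],"roll":0,"gripper":255}]'
```

```text
time_s: 8.73
eef_pos: [618.9, 132.8, 181.9]
ee_rot: [0.478, -0.479, 0.521, -0.52]
force: [-0.7, -0.7, -1.0]
grip_width: 0.147
time_s: 9.07
eef_pos: [618.9, 132.8, 179.1]
ee_rot: [0.478, -0.479, 0.521, -0.521]
force: [0.4, 1.3, -0.9]
grip_width: 0.153
time_s: 9.32
eef_pos: [619.0, 132.8, 178.2]
ee_rot: [0.479, -0.479, 0.521, -0.521]
force: [0.6, -0.1, -0.5]
grip_width: 0.153
```

```bash
for i in 1 2 3 4; do :; done
python3 -m crank '[{"dp":[0,0.5,0],"roll":0,"gripper":255},{"dp":[0,1,0],"roll":0,"gripper":255},{"dp":[0,1,0],"roll":0,"gripper":255}]' | grep -E 'eef|force'
python3 -m crank '[{"dp":[0,0.5,0],"roll":0,"gripper":255},{"dp":[0,1,0],"roll":0,"gripper":255},{"dp":[0,1,0],"roll":0,"gripper":255}]' | grep -E 'eef|force'
python3 -m crank '[{"dp":[0,0.5,0],"roll":0,"gripper":255},{"dp":[0,1,0],"roll":0,"gripper":255},{"dp":[0,1,0],"roll":0,"gripper":255}]' | grep -E 'eef|force'
```

```text
eef_pos: [619.0, 132.8, 177.2]
force: [0.3, 0.6, -1.0]
eef_pos: [619.1, 132.8, 176.5]
force: [-0.3, -0.3, 1.1]
eef_pos: [619.1, 132.8, 176.3]
force: [-2.0, -1.6, 6.5]
```

```bash
python3 -m crank '[{"dp":[0,-0.25,0],"roll":-0.045,"gripper":255},{"dp":[0,-0.5,0],"roll":-0.09,"gripper":255},{"dp":[0,-0.5,0],"roll":-0.09,"gripper":255}]' | grep -E 'eef|force'
python3 -m crank '[{"dp":[0,-0.25,0],"roll":-0.045,"gripper":255},{"dp":[0,-0.5,0],"roll":-0.09,"gripper":255},{"dp":[0,-0.5,0],"roll":-0.09,"gripper":255}]' | grep -E 'eef|force'
python3 -c "
from h import *
go([619,132.8,176])
print(ctrl.sense()['wrist_torque'])"
```

```text
eef_pos: [619.3, 132.9, 177.0]
force: [-0.6, -0.2, 6.3]
eef_pos: [619.3, 132.8, 177.4]
force: [-0.6, 1.2, 6.7]
t 10.5667 tcp [619.31 132.85 177.43] q [ 0.03  0.61  1.25  0.    1.28 -0.07] F [-0.59  1.24  6.65] w 0.15010944430492099
tool z yaw 5.6344478558897295 dp [ 0.02  1.43 -0.31]
[0.01 0.18 0.01]
```

```bash
R='eef|force'
python3 -m crank '[{"dp":[0,-0.25,0],"roll":-0.045,"gripper":255},{"dp":[0,-0.5,0],"roll":-0.09,"gripper":255},{"dp":[0,-0.5,0],"roll":-0.09,"gripper":255}]' | grep -E $R
python3 -m crank '[{"dp":[0,-0.25,0],"roll":-0.045,"gripper":255},{"dp":[0,-0.5,0],"roll":-0.09,"gripper":255},{"dp":[0,-0.5,0],"roll":-0.09,"gripper":255}]' | grep -E $R
python3 -m crank '[{"dp":[0,-0.25,0],"roll":-0.045,"gripper":255},{"dp":[0,-0.5,0],"roll":-0.09,"gripper":255},{"dp":[0,-0.5,0],"roll":-0.09,"gripper":255}]' | grep -E $R
```

```text
eef_pos: [619.3, 132.9, 178.0]
force: [-0.9, 1.2, 6.3]
eef_pos: [619.3, 132.9, 178.4]
force: [-1.7, -0.1, 6.3]
eef_pos: [619.3, 132.9, 179.0]
force: [-1.0, 0.2, 6.3]
```

```bash
R='eef|force'
python3 -m crank '[{"dp":[0,-0.25,0],"roll":-0.045,"gripper":255},{"dp":[0,-0.5,0],"roll":-0.09,"gripper":255},{"dp":[0,-0.5,0],"roll":-0.09,"gripper":255}]' | grep -E $R
python3 -m crank '[{"dp":[0,-0.25,0],"roll":-0.045,"gripper":255},{"dp":[0,-0.5,0],"roll":-0.09,"gripper":255},{"dp":[0,-0.5,0],"roll":-0.09,"gripper":255}]' | grep -E $R
python3 -m crank '[{"dp":[0,-0.25,0],"roll":-0.045,"gripper":255},{"dp":[0,-0.5,0],"roll":-0.09,"gripper":255},{"dp":[0,-0.5,0],"roll":-0.09,"gripper":255}]' | grep -E $R
```

```text
eef_pos: [619.3, 132.9, 179.5]
force: [-0.8, 0.7, 6.9]
eef_pos: [619.5, 132.8, 179.7]
force: [-0.1, -0.0, 5.9]
eef_pos: [618.8, 132.8, 178.9]
force: [-0.0, -0.2, -0.8]
```

The drop came: the upward force went from 6 N to zero after about 41° of backward turn. I'll turn a few degrees more into the gap and lower gently.

```bash
R='eef|force'
python3 -m crank '[{"dp":[0,0,0],"roll":-0.05,"gripper":255},{"dp":[0,0.5,0],"roll":-0.07,"gripper":255},{"dp":[0,1,0],"roll":-0.07,"gripper":255},{"dp":[0,1,0],"roll":-0.07,"gripper":255}]' | grep -E $R
python3 -m crank '[{"dp":[0,0.7,0],"roll":0,"gripper":255},{"dp":[0,1.5,0],"roll":0,"gripper":255},{"dp":[0,1.5,0],"roll":0,"gripper":255}]' | grep -E $R
python3 -m crank '[{"dp":[0,0.7,0],"roll":0,"gripper":255},{"dp":[0,1.5,0],"roll":0,"gripper":255},{"dp":[0,1.5,0],"roll":0,"gripper":255}]' | grep -E $R
```

```text
eef_pos: [618.9, 132.8, 177.9]
force: [0.5, -0.6, -0.6]
eef_pos: [618.9, 132.8, 176.6]
force: [0.1, 0.3, -0.5]
eef_pos: [618.9, 132.8, 175.1]
force: [0.4, -0.4, -0.6]
```

```bash
R='eef|force'
python3 -m crank '[{"dp":[0,0.5,0],"roll":0,"gripper":255},{"dp":[0,1,0],"roll":0,"gripper":255},{"dp":[0,1,0],"roll":0,"gripper":255}]' | grep -E $R
python3 -m crank '[{"dp":[0,0.5,0],"roll":0,"gripper":255},{"dp":[0,1,0],"roll":0,"gripper":255},{"dp":[0,1,0],"roll":0,"gripper":255}]' | grep -E $R
python3 -m crank '[{"dp":[0,0.4,0],"roll":0,"gripper":255},{"dp":[0,0.8,0],"roll":0,"gripper":255},{"dp":[0,0.8,0],"roll":0,"gripper":255}]' | grep -E $R
```

```text
eef_pos: [618.9, 132.8, 174.2]
force: [0.2, -0.9, -0.6]
eef_pos: [619.0, 132.8, 173.2]
force: [0.8, 0.5, -0.1]
eef_pos: [619.0, 132.8, 172.8]
force: [-1.8, -0.0, 1.6]
```

```bash
R='eef|force'; cat > t.py <<'E'
from h import *
s=ctrl.sense();R=rot(s);print("   yaw %.1f z %.2f F"%(np.degrees(np.arctan2(R[1,2],R[0,2])),s["eef_pos"][2]),s["force"],"M",np.array(s["wrist_torque"]),"w %.3f q6 %.2f t %.1f"%(s["grip_width"],s["joints"][5],s["time_s"]))
E
python3 t.py
python3 -m crank '[{"dp":[0,0.2,0],"roll":0.045,"gripper":255},{"dp":[0,0.5,0],"roll":0.09,"gripper":255},{"dp":[0,0.5,0],"roll":0.09,"gripper":255}]' >/dev/null; python3 t.py
python3 -m crank '[{"dp":[0,0.2,0],"roll":0.045,"gripper":255},{"dp":[0,0.5,0],"roll":0.09,"gripper":255},{"dp":[0,0.5,0],"roll":0.09,"gripper":255}]' >/dev/null; python3 t.py
python3 -m crank '[{"dp":[0,0.2,0],"roll":0.045,"gripper":255},{"dp":[0,0.5,0],"roll":0.09,"gripper":255},{"dp":[0,0.5,0],"roll":0.09,"gripper":255}]' >/dev/null; python3 t.py
```

```text
yaw 40.5 z 172.83 F [-1.79 -0.03  1.61] M [-0.04  0.15  0.05] w 0.147 q6 -0.68 t 13.7
   yaw 35.2 z 172.27 F [0.05 1.16 1.25] M [ 0.01  0.06 -0.04] w 0.150 q6 -0.59 t 13.9
   yaw 30.1 z 171.76 F [-0.   -0.18  1.84] M [-0.    0.06 -0.08] w 0.153 q6 -0.50 t 14.2
   yaw 25.0 z 171.23 F [0.64 0.2  1.87] M [-0.02  0.   -0.06] w 0.147 q6 -0.41 t 14.4
```

```bash
python3 -m crank '[{"dp":[0,0.2,0],"roll":0.045,"gripper":255},{"dp":[0,0.5,0],"roll":0.09,"gripper":255},{"dp":[0,0.5,0],"roll":0.09,"gripper":255}]' >/dev/null; python3 t.py
python3 -m crank '[{"dp":[0,0.2,0],"roll":0.045,"gripper":255},{"dp":[0,0.5,0],"roll":0.09,"gripper":255},{"dp":[0,0.5,0],"roll":0.09,"gripper":255}]' >/dev/null; python3 t.py
python3 -m crank '[{"dp":[0,0.2,0],"roll":0.045,"gripper":255},{"dp":[0,0.5,0],"roll":0.09,"gripper":255},{"dp":[0,0.5,0],"roll":0.09,"gripper":255}]' >/dev/null; python3 t.py
python3 -m crank '[{"dp":[0,0.2,0],"roll":0.045,"gripper":255},{"dp":[0,0.5,0],"roll":0.09,"gripper":255},{"dp":[0,0.5,0],"roll":0.09,"gripper":255}]' >/dev/null; python3 t.py
```

```text
yaw 19.9 z 170.69 F [-0.28 -0.39  2.85] M [-0.05  0.02 -0.09] w 0.150 q6 -0.32 t 14.7
   yaw 14.8 z 170.19 F [-0.42  0.23  2.86] M [-0.04  0.03 -0.08] w 0.149 q6 -0.23 t 14.9
   yaw 9.6 z 169.69 F [-0.9   0.62  3.35] M [-0.1   0.04 -0.07] w 0.148 q6 -0.14 t 15.2
   yaw 4.5 z 169.12 F [-0.46 -0.63  2.61] M [-0.02 -0.01 -0.06] w 0.150 q6 -0.05 t 15.4
```

```bash
python3 -m crank '[{"dp":[0,0.2,0],"roll":0.045,"gripper":255},{"dp":[0,0.5,0],"roll":0.09,"gripper":255},{"dp":[0,0.5,0],"roll":0.09,"gripper":255}]' >/dev/null; python3 t.py
python3 -m crank '[{"dp":[0,0.2,0],"roll":0.045,"gripper":255},{"dp":[0,0.5,0],"roll":0.09,"gripper":255},{"dp":[0,0.5,0],"roll":0.09,"gripper":255}]' >/dev/null; python3 t.py
python3 -m crank '[{"dp":[0,0.2,0],"roll":0.045,"gripper":255},{"dp":[0,0.5,0],"roll":0.09,"gripper":255},{"dp":[0,0.5,0],"roll":0.09,"gripper":255}]' >/dev/null; python3 t.py
```

```text
yaw -0.7 z 168.66 F [ 0.64 -1.    4.71] M [-0.03  0.01 -0.11] w 0.150 q6 0.04 t 15.7
   yaw -5.8 z 168.13 F [ 0.02 -0.49  3.33] M [-0.02  0.05 -0.11] w 0.150 q6 0.13 t 15.9
   yaw -11.0 z 167.63 F [-0.33 -0.07  3.88] M [-0.04 -0.02 -0.09] w 0.152 q6 0.22 t 16.1
```

```bash
python3 -m crank '[{"dp":[0,0.1,0],"roll":0.03,"gripper":255},{"dp":[0,0.3,0],"roll":0.05,"gripper":255},{"dp":[0,0.3,0],"roll":0.05,"gripper":255}]' >/dev/null; python3 t.py
python3 -m crank '[{"dp":[0,0.1,0],"roll":0.03,"gripper":255},{"dp":[0,0.3,0],"roll":0.05,"gripper":255},{"dp":[0,0.3,0],"roll":0.05,"gripper":255}]' >/dev/null; python3 t.py
python3 -m crank '[{"dp":[0,0.1,0],"roll":0.03,"gripper":255},{"dp":[0,0.3,0],"roll":0.05,"gripper":255},{"dp":[0,0.3,0],"roll":0.05,"gripper":255}]' >/dev/null; python3 t.py
```

```text
yaw -13.9 z 167.37 F [-0.19  0.02  4.95] M [-0.14 -0.02 -0.02] w 0.148 q6 0.27 t 16.4
   yaw -16.8 z 167.38 F [ 0.69 -0.69  5.68] M [-0.01  0.05 -0.01] w 0.148 q6 0.32 t 16.6
   yaw -19.6 z 167.37 F [-2.24  0.03  8.4 ] M [-0.13  0.34  0.22] w 0.151 q6 0.37 t 16.9
```

```bash
python3 -m crank '[{"dp":[0,0,0],"roll":0.015,"gripper":255},{"dp":[0,0,0],"roll":0.03,"gripper":255},{"dp":[0,0,0],"roll":0.03,"gripper":255}]' >/dev/null; python3 t.py
python3 -m crank '[{"dp":[0,0,0],"roll":0.015,"gripper":255},{"dp":[0,0,0],"roll":0.03,"gripper":255},{"dp":[0,0,0],"roll":0.03,"gripper":255}]' >/dev/null; python3 t.py
```

```text
yaw -21.2 z 167.37 F [-2.76 -0.75  8.84] M [-0.11  0.44  0.78] w 0.147 q6 0.40 t 17.1
   yaw -22.9 z 167.39 F [-2.5  -0.81  9.07] M [-0.1   0.37  1.21] w 0.149 q6 0.43 t 17.4
```

The disc settled on the rim at z = 167.4 mm, and the torque then rose 0.2 → 0.8 → 1.2 N m, so the cap is at its firm stop. I'll release it.

```bash
python3 -m crank '[{"dp":[0,0,0],"roll":0,"gripper":120},{"dp":[0,0,0],"roll":0,"gripper":120},{"dp":[0,0,0],"roll":0,"gripper":120},{"dp":[0,0,0],"roll":0,"gripper":120},{"dp":[0,0,0],"roll":0,"gripper":120}]' >/dev/null; python3 t.py
python3 -m crank '[{"dp":[0,-3,0],"roll":0,"gripper":120},{"dp":[0,-10,0],"roll":0,"gripper":120},{"dp":[0,-25,0],"roll":0,"gripper":120},{"dp":[0,-45,0],"roll":0,"gripper":120},{"dp":[0,-70,0],"roll":0,"gripper":120},{"dp":[0,-95,0],"roll":0,"gripper":120},{"dp":[0,-115,0],"roll":0,"gripper":120},{"dp":[0,-120,0],"roll":0,"gripper":120},{"dp":[0,-120,0],"roll":0,"gripper":120}]' >/dev/null; python3 t.py
python3 - <<'E'
from h import *
w=eyes.capture("wrist");p=eyes.capture("scene");t=eyes.capture("top")
im=[]
th=np.linspace(0,6.283,60);o=w["color"].copy()
cv2.polylines(o,[np.round(proj(w,np.c_[619+30*np.cos(th),132.8+30*np.sin(th),0*th+141])).astype(int)],True,(0,255,0),1)
q=proj(p,[[619,132,100]])[0].astype(int);x,y=q-[35,35]
a=cv2.resize(o[:,:,::-1],(533,400));b=cv2.resize(p["color"][y:y+70,x:x+46,::-1],(263,400),interpolation=cv2.INTER_CUBIC)
cv2.imwrite("pics/f.png",np.hstack([a,b]))
for l in("spool","marker","scissors"):
    print(l,[ (r["centre"]) for r in models.spot_point(t,l)[:1]])
E
```

```text
yaw -23.1 z 166.28 F [0.23 0.4  0.05] M [-0.01 -0.02 -0.02] w 0.529 q6 0.43 t 17.8
   yaw -23.1 z 288.22 F [ 0.16 -0.59 -1.69] M [ 0.    0.02 -0.  ] w 0.530 q6 0.43 t 18.6
spool [[234.4, 170.9]]
marker [[147.9, 234.0]]
scissors [[327.0, 238.8]]
```

View pics/f.png

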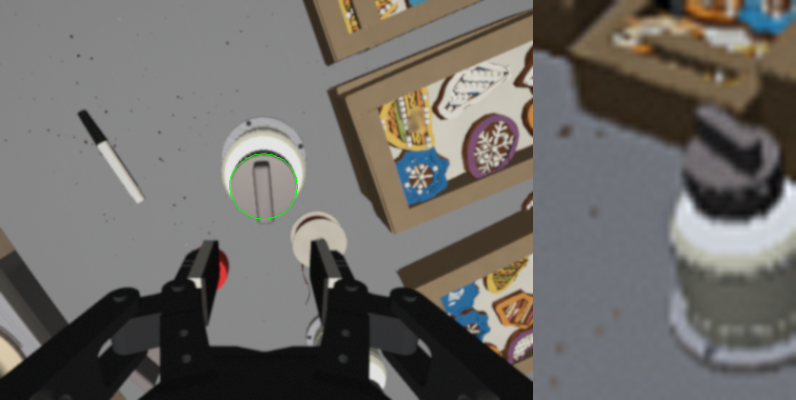

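The wrist view shows the cap at (263,187), matching the predicted 30 mm circle at home height. The bar stands as I left it, the gripper is clear, and the scene crop shows the cap level and low on the jar.

```bash
python3 -c "
from rig import ctrl
print(ctrl.finish_job())"
```

```text
the job is handed in; nothing more can be done
None
```

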